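Load the changing-paper roll on its sprung spindle between the holder's cups

ROBOT

A 6-joint arm with a two-finger parallel gripper is mounted at the origin on the work surface. World frame = base frame: x ahead of the robot, y to its left, z up, the work surface at z = 0. Lengths are in m, angles in rad, forces in N, time in s.
With the tool pointing down it reaches from about 0.375 to 0.825 m from the base axis. Payload 5.5 kg.
Tool frame: the origin (TCP) lies at the very end of the fingers, on their centre line; the grasp point (between the pads) lies 19 mm behind it; z points along the fingers, y is the line along which they close (so a half turn about z gives the same grasp; the last joint's range is limited). The gripper opens to 85 mm and grips with 20 to 120 N. Pads are 22 mm wide; open, the fingers measure 114 mm over their backs; the gripper's body (76 mm by 85 mm) begins 54 mm behind the grasp point. The pads swing forward as they close: fully open they stand 13 mm farther back than shut.
Start: joints at [-1.3, 0.314, -0.047, 1.21, 0, 1.571], TCP at [0.16, -0.578, 0.196] pointing down, gripper open.
Joint ranges: [-2.67, 2.67], [-0.69, 1.73], [-1.03, 1.25], [-2.08, 2.16], [-1.42, 1.45], [-3.14, 3.14]. Speed limits (rad/s): [2.39, 2.39, 3.01, 3.14, 3.14, 3.14].

INTERFACE

Orientations are given as [roll, pitch, yaw] about the fixed x, y, z axes, in that order (R = Rz(yaw) Ry(pitch) Rx(roll)).
In Python, from cell import * gives the robot as it stands.
- The arm moves only by the tool step_arm, never from a script. Its argument "motion" is a list of rows, each an object with "dp": the shift along the world's x, y, z each as a share of 120 mm, from -1 to 1, a list of three; "twist": the turn, a rotation vector about the world's x, y, z each as a share of 180 degrees, from -1 to 1, a list of three; "fingers": the opening, from -1 (shut) to 1 (fully open), so that 0 is half open. In form: [{"dp": [dx, dy, dz], "twist": [wx, wy, wz], "fingers": fingers}, ...]. A call has 1 to 8 rows; each row is the pose to reach, as a shift and turn from the pose commanded when the call began, turning the shorter way round; what a row does not reach only later rows make up. A row lasts 1/12 s, in which the tool goes at most 41.7 mm and 7.16 degrees, less where a joint would pass 70% of its speed; a pose out of reach is approached as far as the arm can. A call with a number of a shift or a turn outside -1 to 1 is refused whole. A call with a gripper value outside its range is refused whole. The fingers move at their own pace and stop on an object; "force" is the grip in N (left out, the last holds). Time passes only in rows, so rows that repeat a pose let the fingers close. It gives the time, the measured TCP pose, the force, the opening and the grip force at its end, in the units of the state.
- observe(): the state, without advancing time (a new reading comes with each control period).
- capture(name): name is "scene" or "top" or "wrist"; returns (picture, depth): 384x512x3 uint8, red, green, blue; 384x512 float32, m along the optical axis (not along the pixel's ray), 0 where there is no reading.
- get_calibration(name): a dict with "K" (3x3 intrinsics, pixels), "position" and "orientation" of the camera in the world; the wrist camera has in their place "hand_eye" (4x4, takes a point from camera to tool coordinates, whose origin is the TCP and whose axes are the flange's). Camera axes: x right, y up, looking along -z (the intrinsics and any distortion apply to the point x, -y, -z); pixel columns grow to the right and rows downward; lengths in m; the calibration is good to about 2 mm. A picture is of the moment at which its call begins: read the wrist's pose just before it. get_calibration takes no time and is no camera call.
- sign_off(): hands the job in; it is judged then, once.
The state is a dict: "time": time; "joints": joint angles; "dq": joint speeds; "effort": joint torques, N m; "tool_pos": TCP position; "tcp_rot": TCP orientation; "ft_force": force on the tool from outside, world axes, zero at the start; "wrist_torque": the same for the moment, N m; "finger_gap": opening from 0.0 (shut) to 1.0 (fully open); "finger_force": force on a finger pad.
Only numpy, scipy, OpenCV 4.12 (cv2) and the standard library are available. Lean on these libraries where they do the work, as an engineer would, in place of code of your own. Each camera call takes 0.05 s, during which the arm holds its last target. There are 200 camera calls.

TASK

Load the paper roll into its holder: pick it up by the paper, set the spindle's sprung end in one cup and press it in against the spring to bring the other end between the arms, then let the spring carry that end out into the opposite cup so that both ends sit fully home, and let go. The holder is lightly built: press and bump it with hardly more force than the spring itself needs, never forcing a spring that has gone solid. Leave the other things on the table alone.

Things in the scene. Friction and masses are not known exactly. Their poses are not given: they have to be found in the camera images.
- roll: Paper roll snug (no slip) on a white plastic spindle, loose, lying on the table; 110 to 220 g in all. Roll 50 mm diameter, 110 mm long. Origin: on the axis at the roll's middle. Its y axis is the spindle's axis. The barrel, 26 mm diameter, ends 62 mm from the origin both ways: solid pin at +y, sprung plunger at -y. Length over both tips: 172 mm free, 155 mm pressed solid.
- fixed_tip (a point): Tip of the solid pin (9 mm diameter, 12 mm long, domed end), 74 mm from the roll's origin along its +y.
- spring_tip (a point): Tip of the sprung plunger, 98 mm from the roll's origin along its -y when free. It ends in a pin like the solid one (9 mm diameter, 12 mm long, domed); behind that it is 16 mm thick. It slides straight into the barrel by at most 17 mm and is then solid. Spring: 3 N at the free length, 0.5 N more per mm pressed in (10 N at 14 mm, 11.5 N at 17 mm).
- holder: Roll holder fixed to the table. Oak foot 110 (x) by 250 (y) by 14 mm high; origin: centre of its underside. On it a one-piece steel yoke: flat bar, top 19 mm up, with a 21 mm wide thumbscrew in the middle, top 37 mm up, and an upright arm at each y end. Arms: 12 mm thick (y), 36 mm deep (x), tops 104 mm up, inner faces 150 mm apart.
- bottle: Bystander: empty glass baby bottle with teat, 58 mm diameter, 162 mm high, upright; origin at its underside.
- cream_jar: Bystander: white cream jar, 62 mm diameter, 50 mm high; origin at its underside.
- stacker: Bystander: small wooden stacking toy, 58 mm diameter, 86 mm high; origin at its underside.
- hairbrush: Bystander: blue plastic hairbrush lying bristles up, 205 mm long, 52 mm wide, 28 mm high; origin under its middle, x to the head.
- nail_file: Bystander: stainless nail file lying flat, 160 mm long along its x, 14 mm wide, 6 mm thick; origin under its middle.
- pacifier: Bystander: yellow pacifier standing on its shield, 42 mm wide, 38 mm high; origin underneath.
- night_lamp: Bystander: white ceramic night lamp with shade, fixed, 126 mm wide, 200 mm high; origin at its underside.
- cup_line (a point): Point over the foot's centre, 85 mm up, in the holder's axes: the line through the two cups runs through it along y. Cups: round blind holes, 14.5 mm diameter, 8 mm deep, alike, one in each arm's inner face; floors 166 mm apart. The yoke is clamped anywhere up to 22 mm to either y side of the foot's centre: not measured, find it by touch or sight. It stays put under the forces of this job.
Not all that is in view belongs to the job. Leave any purple or red look-alike of the roll alone.

How it is judged:
By the outcome, as a careful person would: the job done as asked, in the order asked, and still so for the second after the job is handed in, with the robot touching nothing.
It also fails if it takes over 62 s, if anything falls off the work surface, if the arm or the gripper's body presses on something with over 40 N, if the wrist force passes 120 N, or if a joint passes its speed limit or range.

## Working session

There is one attempt and no reset: what is moved stays moved. The work goes in short steps, Python scripts to look and compute and a tool call to move; the robot and the scene stay as the last step left them, time stands still between calls to the robot, and variables do not carry over. Pictures are saved under pics/ and viewed, at most 10 in all, crops included, and the job is handed in when it is done.

Besides the shell and the picture viewer there is one more tool, called after ">>>" by a JSON object that holds its "name" and its "arguments", one argument or row to a line. step_arm: Moves the arm, as the interface text tells. Shift numbers are shares of 120 mm and turn numbers shares of 180 degrees, none past 1 either way. Its arguments: {"type":"object","properties":{"motion":{"type":"array"},"force":{"type":"number"}},"required":["motion"]}

```bash
mkdir -p pics; ls; cat > h.py <<'E'
from cell import *
import numpy as np, cv2
from scipy.spatial.transform import Rotation as R
def cam(n):
    c=get_calibration(n)
    K=np.array(c["K"])
    if "position" in c:
        o=np.array(c["orientation"],float)
        Rm=o if o.shape==(3,3) else R.from_euler('xyz',o).as_matrix()
        return K,Rm,np.array(c["position"]),c
    s=observe(); Rt=R.from_euler('xyz',s["tcp_rot"]).as_matrix(); H=np.array(c["hand_eye"])
    return K,Rt@H[:3,:3],Rt@H[:3,3]+np.array(s["tool_pos"]),c
def pts(cm,depth,u,v):
    K,Rm,p,c=cm; z=depth[v,u]
    d=np.stack([(u-K[0,2])/K[0,0],-(v-K[1,2])/K[1,1],-np.ones_like(z)],-1)*z[...,None]
    return d@Rm.T+p
def ray(cm,u,v,h):
    K,Rm,p,c=cm
    d=Rm@np.array([(u-K[0,2])/K[0,0],-(v-K[1,2])/K[1,1],-1.])
    return p+d*(h-p[2])/d[2]
E
python3 - <<'E'
from h import *
print(observe())
for n in("scene","top"):
    print(get_calibration(n))
    cm=cam(n)
    im,d=capture(n); np.savez(f"{n}.npz",im=im,d=d)
    cv2.imwrite(f"pics/{n}0.png",cv2.resize(im[...,::-1],(800,600)))
print(get_calibration("wrist"))
E
```

```text
pics
{'time': 0.0, 'joints': array([-1.29998914e+00,  3.14230309e-01, -4.80824380e-02,  1.21019113e+00,
       -1.98852157e-05,  1.57079218e+00]), 'dq': array([ 0.00060832, -0.00269771, -0.00065986, -0.00069871,  0.00143356,
       -0.00048548]), 'effort': array([ 6.36987643e-04, -5.39586389e+01,  3.39749658e+01,  1.92094658e-02,
        1.05142190e-04,  1.38352203e-05]), 'tool_pos': array([ 0.1603279 , -0.57752041,  0.19503057]), 'tcp_rot': array([-3.13988510e+00,  1.98780978e-05,  2.70811369e-01]), 'ft_force': array([-0.39149617, -0.46129605,  0.15956949]), 'wrist_torque': array([ 0.05273446, -0.02045775, -0.02172216]), 'finger_force': 0.0, 'finger_gap': 1.0002043549444828}
{'K': array([[427.49604446,   0.        , 259.34965983],
       [  0.        , 427.49604446, 187.7580156 ],
       [  0.        ,   0.        ,   1.        ]]), 'position': array([1.4715839 , 0.23176784, 0.88215141]), 'orientation': array([ 0.87973725, -0.0161544 ,  1.86923786])}
{'K': array([[380.98969522,   0.        , 253.77527837],
       [  0.        , 380.98969522, 195.51439318],
       [  0.        ,   0.        ,   1.        ]]), 'position': array([ 0.31820189, -0.04574143,  1.23049732]), 'orientation': array([ 0.18542467,  0.00418514, -1.59662447])}
{'K': array([[345.8310215 ,   0.        , 261.82299149],
       [  0.        , 345.8310215 , 191.5674003 ],
       [  0.        ,   0.        ,   1.        ]]), 'hand_eye': array([[-7.54409503e-04,  9.45150435e-01,  3.26634483e-01,
         8.42588743e-02],
       [ 9.99999486e-01,  9.34406778e-04, -3.94158807e-04,
         8.23455310e-06],
       [-6.77748842e-04,  3.26634017e-01, -9.45150654e-01,
        -1.79295586e-01],
       [ 0.00000000e+00,  0.00000000e+00,  0.00000000e+00,
         1.00000000e+00]])}
```

View pics/scene0.png

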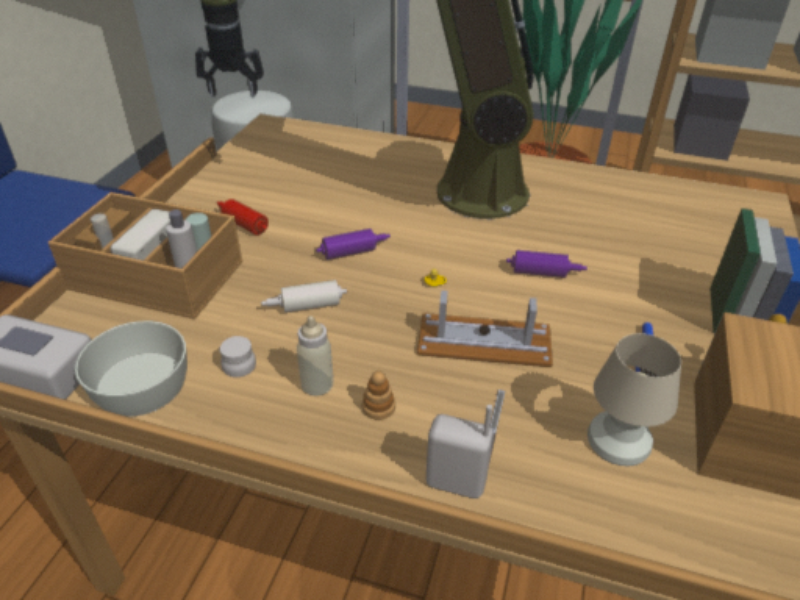

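View pics/top0.png

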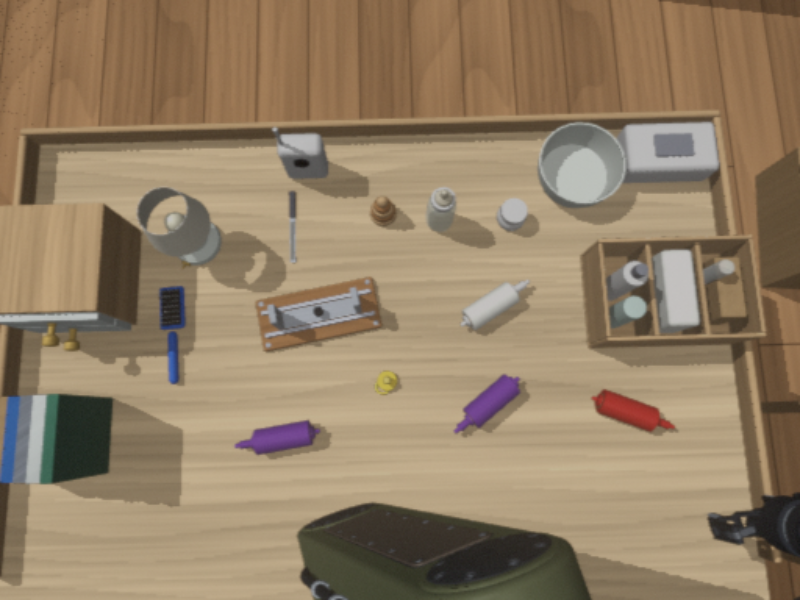

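The scene view shows the white roll at about (310,297) and the holder at (485,340). In the top view the roll runs from (463,322) to (527,284), with the long sprung end at right/up. The holder runs from (262,325) to (378,302). Next I measure both.

```bash
cat > m.py <<'E'
from h import *
for n,box in(("top",(285,335,172,215)),("scene",(160,230,172,205))):
    f=np.load(n+".npz"); im,d=f["im"],f["d"]; cm=cam(n)
    hsv=cv2.cvtColor(im,cv2.COLOR_RGB2HSV)
    m=np.zeros(d.shape,np.uint8); u0,u1,v0,v1=box
    if n=="top": u0,u1,v0,v1=285,345,175,215
    m[v0:v1,u0:u1]=((hsv[...,1]<60)&(hsv[...,2]>110))[v0:v1,u0:u1]
    k,l,st,_=cv2.connectedComponentsWithStats(m); b=1+np.argmax(st[1:,4]); v,u=np.nonzero(l==b)
    P=pts(cm,d,u,v); P=P[d[v,u]>0]
    print(n,len(P),"zmax",np.percentile(P[:,2],[50,98]),"mean",P.mean(0))
    # silhouette axis: rays onto z=.025
    Q=np.array([ray(cm,a,b_,.025) for a,b_ in zip(u,v)])
    vx,vy,x0,y0=cv2.fitLine(Q[:,:2].astype(np.float32),cv2.DIST_L2,0,.01,.01).ravel()
    a=np.array([vx,vy]); a*=-np.sign(a[1]); t=Q[:,:2]@a
    c=np.median(Q[:,:2],0); w=(Q[:,:2]-c)@np.array([-a[1],a[0]])
    print("dir(-y)",a,np.degrees(np.arctan2(a[0],-a[1])),"tips",c+a*(t.min()-c@a),c+a*(t.max()-c@a),"len",t.max()-t.min(),"w",w.min(),w.max())
    # holder
    for name,sl in(("foot",None),):
        hb=(160,248,172,228) if n=="top" else (262,358,182,236)
        U,V=np.meshgrid(np.arange(hb[0],hb[1]),np.arange(hb[2],hb[3])); U=U.ravel();V=V.ravel()
        P=pts(cm,d,U,V)
        for lo,hi in((.010,.0165),(.095,.112)):
            s=(P[:,2]>lo)&(P[:,2]<hi)&(d[V,U]>0); 
            if s.sum()>4:
                r=cv2.minAreaRect(P[s][:,:2].astype(np.float32)); print(lo,s.sum(),r, P[s].mean(0))
                if lo>.05:
                    print(np.round(np.c_[U[s],V[s],P[s]*1000],0)[:: max(1,s.sum()//30)].astype(int).tolist())
E
python3 m.py
```

```text
top 670 zmax [0.04342412 0.05190585] mean [ 0.54031076 -0.24068841  0.03899388]
dir(-y) [ 0.5222806 -0.8527737] 31.48535 tips [ 0.50131103 -0.1756284 ] [ 0.59107879 -0.32220016] len 0.17187650124948844 w -0.025581147464655247 0.02643729292055283
0.01 1434 ((0.5353886485099792, 0.11846350133419037), (0.10948663204908371, 0.24936217069625854), 10.469813346862793) [0.5334574  0.11601923 0.01341294]
0.095 102 ((0.5358102321624756, 0.11609967052936554), (0.03637600317597389, 0.1736152470111847), 10.49271011352539) [0.53531896 0.11895178 0.10278634]
[[223, 184, 567, 46, 105], [226, 184, 569, 37, 98], [225, 185, 564, 40, 105], [224, 186, 562, 43, 102], [227, 186, 562, 34, 101], [226, 187, 559, 37, 100], [225, 188, 555, 40, 102], [225, 189, 553, 40, 101], [228, 189, 552, 31, 101], [227, 190, 548, 34, 105], [226, 191, 546, 37, 103], [225, 192, 543, 40, 105], [228, 192, 543, 31, 100], [227, 193, 539, 34, 105], [227, 194, 537, 34, 103], [171, 195, 538, 203, 102], [174, 195, 538, 194, 102], [228, 195, 534, 31, 102], [172, 196, 534, 199, 106], [171, 197, 532, 203, 102], [174, 197, 532, 194, 100],
[... 1052 characters left out ...]
2, 30, 103], [285, 189, 550, 38, 103], [284, 190, 555, 36, 103], [340, 190, 504, 189, 102], [283, 191, 561, 35, 103], [339, 191, 512, 187, 105], [342, 191, 507, 195, 102], [284, 192, 560, 38, 100], [340, 192, 513, 190, 102], [282, 193, 569, 34, 103], [285, 193, 569, 43, 105], [341, 193, 519, 193, 104], [282, 194, 573, 35, 102], [285, 194, 568, 43, 100], [341, 194, 523, 194, 104], [282, 195, 570, 35, 96], [285, 195, 568, 43, 96], [341, 195, 527, 195, 104], [339, 196, 533, 190, 104], [342, 196, 530, 198, 103], [340, 197, 536, 193, 103], [343, 197, 534, 201, 104], [341, 198, 542, 197, 106], [339, 199, 541, 192, 100], [342, 199, 540, 200, 101], [340, 200, 541, 195, 97], [342, 201, 543, 201, 96]]
```

>>> {"name": "step_arm", "arguments": {
  "motion": [
    {"dp": [0.8, 0.7, 0], "twist": [0, 0, -0.1], "fingers": 1},
    {"dp": [0.8, 0.7, 0], "twist": [0, 0, -0.1], "fingers": 1},
    {"dp": [0.8, 0.7, 0], "twist": [0, 0, -0.1], "fingers": 1},
    {"dp": [0.8, 0.7, 0], "twist": [0, 0, -0.1], "fingers": 1}
  ],
  "force": 60
}}

```text
time: 0.43
tool_pos: [0.2599, -0.49, 0.1955]
tcp_rot: [-3.139, -0.001, -0.042]
ft_force: [-0.6, -0.7, -0.5]
finger_gap: 1.0
finger_force: 0.0
```

>>> {"name": "step_arm", "arguments": {
  "motion": [
    {"dp": [0.8, 0.7, 0], "twist": [0, 0, -0.1], "fingers": 1},
    {"dp": [0.8, 0.7, 0], "twist": [0, 0, -0.1], "fingers": 1},
    {"dp": [0.8, 0.7, 0], "twist": [0, 0, -0.1], "fingers": 1},
    {"dp": [0.8, 0.7, 0], "twist": [0, 0, -0.1], "fingers": 1}
  ]
}}

```text
time: 0.77
tool_pos: [0.3556, -0.4066, 0.1956]
tcp_rot: [-3.139, -0.0, -0.356]
ft_force: [0.2, -0.7, 0.3]
finger_gap: 1.0
finger_force: 0.0
```

>>> {"name": "step_arm", "arguments": {
  "motion": [
    {"dp": [0.8, 0.7, 0], "twist": [0, 0, -0.1], "fingers": 1},
    {"dp": [0.8, 0.7, 0], "twist": [0, 0, -0.1], "fingers": 1},
    {"dp": [0.8, 0.7, 0], "twist": [0, 0, -0.1], "fingers": 1},
    {"dp": [0.8, 0.7, 0], "twist": [0, 0, -0.1], "fingers": 1}
  ]
}}

```text
time: 1.1
tool_pos: [0.4449, -0.3319, 0.1956]
tcp_rot: [-3.129, -0.0, -0.643]
ft_force: [0.4, -0.0, -0.5]
finger_gap: 1.0
finger_force: 0.0
```

>>> {"name": "step_arm", "arguments": {
  "motion": [
    {"dp": [0.8, 0.7, 0], "twist": [0, 0, -0.11], "fingers": 1},
    {"dp": [0.8, 0.7, 0], "twist": [0, 0, -0.11], "fingers": 1},
    {"dp": [0.8, 0.7, 0], "twist": [0, 0, -0.11], "fingers": 1},
    {"dp": [0.8, 0.7, 0], "twist": [0, 0, -0.11], "fingers": 1},
    {"dp": [0.8, 0.7, 0], "twist": [0, 0, -0.11], "fingers": 1},
    {"dp": [0.8, 0.7, 0], "twist": [0, 0, -0.11], "fingers": 1}
  ]
}}

```text
time: 1.6
tool_pos: [0.392, -0.3887, 0.1962]
tcp_rot: [-3.046, 0.008, -0.842]
ft_force: [0.1, 0.3, -0.6]
finger_gap: 0.996
finger_force: 0.0
```

```bash
python3 -c "
from h import *
s=observe();print(s['time'],s['joints'].round(3),s['dq'].round(2),s['tool_pos'],s['tcp_rot'])"
```

```text
1.6 [-0.844  0.229 -0.161  1.188  0.095  3.139] [-0.25 -0.09 -0.1  -0.03 -0.08  0.01] [ 0.39201551 -0.388729    0.19616625] [-3.04609417  0.00802962 -0.84239465]
```

>>> {"name": "step_arm", "arguments": {
  "motion": [
    {"dp": [0, 0, 0], "twist": [0, 0, 0], "fingers": 1},
    {"dp": [0, 0, 0], "twist": [0, 0, 0], "fingers": 1}
  ]
}}

```text
time: 1.77
tool_pos: [0.3927, -0.388, 0.1966]
tcp_rot: [-3.045, 0.007, -0.842]
ft_force: [0.7, -0.1, -0.3]
finger_gap: 1.001
finger_force: 0.0
```

```bash
python3 -c "
from h import *
s=observe();print(s['time'],s['joints'].round(3),s['dq'].round(2),s['tool_pos'],s['tcp_rot'],s['ft_force'],s['effort'])"
```

```text
1.7667 [-0.843  0.229 -0.161  1.188  0.096  3.14 ] [0.02 0.   0.01 0.   0.01 0.  ] [ 0.39274499 -0.38803239  0.19660414] [-3.04529353  0.00740483 -0.84170866] [ 0.74026719 -0.14394392 -0.33109627] [-8.11592527e-01 -4.83790076e+01  3.35724199e+01  1.23123229e-01
  2.88462052e-01 -5.21017049e-03]
```

>>> {"name": "step_arm", "arguments": {
  "motion": [
    {"dp": [0, 0, 0], "twist": [0, 0, 0.3], "fingers": 1},
    {"dp": [0, 0, 0], "twist": [0, 0, 0.3], "fingers": 1},
    {"dp": [0, 0, 0], "twist": [0, 0, 0.3], "fingers": 1},
    {"dp": [0, 0, 0], "twist": [0, 0, 0.3], "fingers": 1},
    {"dp": [0, 0, 0], "twist": [0, 0, 0.3], "fingers": 1},
    {"dp": [0, 0, 0], "twist": [0, 0, 0.3], "fingers": 1},
    {"dp": [0, 0, 0], "twist": [0, 0, 0.3], "fingers": 1},
    {"dp": [0, 0, 0], "twist": [0, 0, 0.3], "fingers": 1}
  ]
}}

```text
time: 2.43
tool_pos: [0.3942, -0.3872, 0.1965]
tcp_rot: [-3.045, 0.007, 0.109]
ft_force: [-0.2, 0.1, 0.7]
finger_gap: 0.996
finger_force: 0.0
```

>>> {"name": "step_arm", "arguments": {
  "motion": [
    {"dp": [0, 0, 0], "twist": [0, 0, 0.3], "fingers": 1},
    {"dp": [0, 0, 0], "twist": [0, 0, 0.3], "fingers": 1},
    {"dp": [0, 0, 0], "twist": [0, 0, 0.3], "fingers": 1},
    {"dp": [0, 0, 0], "twist": [0, 0, 0.3], "fingers": 1},
    {"dp": [0, 0, 0], "twist": [0, 0, 0.3], "fingers": 1},
    {"dp": [0, 0, 0], "twist": [0, 0, 0.3], "fingers": 1},
    {"dp": [0, 0, 0], "twist": [0, 0, 0.3], "fingers": 1},
    {"dp": [0, 0, 0], "twist": [0, 0, 0.3], "fingers": 1}
  ]
}}

```text
time: 3.1
tool_pos: [0.3943, -0.387, 0.1965]
tcp_rot: [-3.045, 0.007, 1.052]
ft_force: [0.0, 0.5, -0.5]
finger_gap: 1.0
finger_force: 0.0
```

```bash
cat >> h.py <<'E'
def go(p,yaw,tilt=0.,o=None):
    """dp, twist shares from current to target; tilt about holder/tool y"""
    s=observe(); Rc=R.from_euler('xyz',s["tcp_rot"]); Rd=R.from_euler('xyz',[np.pi,0,yaw])*R.from_euler('y',tilt)
    print("dp",((np.array(p)-s["tool_pos"])/.12).round(3),"tw",((Rd*Rc.inv()).as_rotvec()/np.pi).round(4))
E
python3 -c "
from h import *
go([.5405,-.24,.196],np.radians(121.5))"
```

```text
dp [ 1.218  1.225 -0.004] tw [ 0.0029 -0.0321  0.34  ]
```

>>> {"name": "step_arm", "arguments": {
  "motion": [
    {"dp": [0.6, 0.6, 0], "twist": [0.0015, -0.016, 0.17], "fingers": 1},
    {"dp": [0.6, 0.6, 0], "twist": [0.0015, -0.016, 0.17], "fingers": 1},
    {"dp": [0.6, 0.6, 0], "twist": [0.0015, -0.016, 0.17], "fingers": 1},
    {"dp": [0.6, 0.6, 0], "twist": [0.0015, -0.016, 0.17], "fingers": 1},
    {"dp": [0.6, 0.6, 0], "twist": [0.0015, -0.016, 0.17], "fingers": 1}
  ]
}}

```text
time: 3.52
tool_pos: [0.4669, -0.3137, 0.1966]
tcp_rot: [-3.093, -0.01, 1.588]
ft_force: [-0.4, -0.4, 0.3]
finger_gap: 0.998
finger_force: 0.0
```

>>> {"name": "step_arm", "arguments": {
  "motion": [
    {"dp": [0.61, 0.62, 0], "twist": [0.0015, -0.016, 0.17], "fingers": 1},
    {"dp": [0.61, 0.62, 0], "twist": [0.0015, -0.016, 0.17], "fingers": 1},
    {"dp": [0.61, 0.62, 0], "twist": [0.0015, -0.016, 0.17], "fingers": 1},
    {"dp": [0.61, 0.62, 0], "twist": [0.0015, -0.016, 0.17], "fingers": 1},
    {"dp": [0.61, 0.62, 0], "twist": [0.0015, -0.016, 0.17], "fingers": 1},
    {"dp": [0.61, 0.62, 0], "twist": [0.0015, -0.016, 0.17], "fingers": 1}
  ]
}}

```text
time: 4.02
tool_pos: [0.5392, -0.24, 0.1966]
tcp_rot: [-3.141, -0.001, 2.116]
ft_force: [-1.2, -0.6, 0.2]
finger_gap: 1.002
finger_force: 0.0
```

```bash
python3 - <<'E'
from h import *
s=observe(); print(s['tool_pos'],s['tcp_rot'],s['joints'].round(2))
cm=cam("wrist"); im,d=capture("wrist"); cv2.imwrite("pics/w1.png",im[...,::-1])
hsv=cv2.cvtColor(im,cv2.COLOR_RGB2HSV)
v,u=np.nonzero(d>0); P=pts(cm,d,u,v)
s1=(np.linalg.norm(P[:,:2]-[.5405,-.24],axis=1)<.12)&(P[:,2]>.012)&(P[:,2]<.06)&(hsv[v,u,1]<60)
m=np.zeros(d.shape,np.uint8); m[v[s1],u[s1]]=1
k,l,st,_=cv2.connectedComponentsWithStats(m); b=1+np.argmax(st[1:,4]); s1&=l[v,u]==b
Q=P[s1]; vx,vy,x0,y0=cv2.fitLine(Q[:,:2].astype(np.float32),cv2.DIST_L2,0,.01,.01).ravel()
a=np.array([vx,vy]); a*=-np.sign(a[1]); t=(Q[:,:2]-[x0,y0])@a; w=(Q[:,:2]-[x0,y0])@[-a[1],a[0]]
print(len(Q),np.degrees(np.arctan2(a[0],-a[1])),[x0,y0]+a*t.min(),[x0,y0]+a*t.max(),t.max()-t.min(),w.min(),w.max(),np.percentile(Q[:,2],98),st[b])
top=Q[Q[:,2]>.045]; print(top.mean(0))
E
```

```text
[ 0.53922673 -0.23996272  0.19659928] [-3.14140907e+00 -6.47429661e-04  2.11635046e+00] [-0.42  0.3  -0.07  1.21  0.    0.61]
5909 31.680676 [ 0.50152523 -0.17711002] [ 0.59058768 -0.32142324] 0.16958308698278007 -0.024838420541286307 0.024667966334883384 0.052004085448468455 [ 238   84   50  160 5909]
[ 0.53795705 -0.23658115  0.04933423]
```

View pics/w1.png

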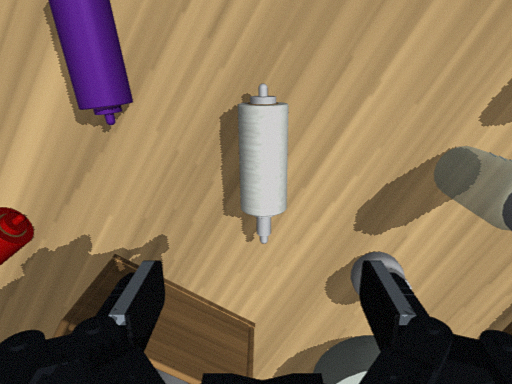

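The close-up shows the white roll centred at (263,160), with the pin at the top (263,88) and the sprung plunger at the bottom (263,242). It is aligned with the open fingers, so I go down.

>>> {"name": "step_arm", "arguments": {
  "motion": [
    {"dp": [0.01, 0, -0.3], "twist": [0, 0, 0.002], "fingers": 1},
    {"dp": [0.01, 0, -0.6], "twist": [0, 0, 0.002], "fingers": 1},
    {"dp": [0.01, 0, -1], "twist": [0, 0, 0.002], "fingers": 1},
    {"dp": [0.01, 0, -1], "twist": [0, 0, 0.002], "fingers": 1}
  ]
}}

```text
time: 4.4
tool_pos: [0.5353, -0.2391, 0.07]
tcp_rot: [-3.136, -0.009, 2.118]
ft_force: [-1.5, 1.0, -0.4]
finger_gap: 0.995
finger_force: 0.0
```

>>> {"name": "step_arm", "arguments": {
  "motion": [
    {"dp": [0, 0, -0.2], "twist": [0, 0, 0], "fingers": 1},
    {"dp": [0, 0, -0.4], "twist": [0, 0, 0], "fingers": 1},
    {"dp": [0, 0, -0.5], "twist": [0, 0, 0], "fingers": 1},
    {"dp": [0, 0, -0.59], "twist": [0, 0, 0], "fingers": 1},
    {"dp": [0, 0, -0.59], "twist": [0, 0, 0], "fingers": 1}
  ]
}}

```text
time: 4.82
tool_pos: [0.5391, -0.2408, 0.0046]
tcp_rot: [-3.14, -0.003, 2.119]
ft_force: [-0.5, 0.3, -0.8]
finger_gap: 1.001
finger_force: 0.0
```

>>> {"name": "step_arm", "arguments": {
  "motion": [
    {"dp": [0, 0, 0], "twist": [0, 0, 0], "fingers": -0.1},
    {"dp": [0, 0, 0], "twist": [0, 0, 0], "fingers": -0.3},
    {"dp": [0, 0, 0], "twist": [0, 0, 0], "fingers": -1},
    {"dp": [0, 0, 0], "twist": [0, 0, 0], "fingers": -1},
    {"dp": [0, 0, 0], "twist": [0, 0, 0], "fingers": -1},
    {"dp": [0, 0, 0], "twist": [0, 0, 0], "fingers": -1}
  ],
  "force": 60
}}

```text
time: 5.32
tool_pos: [0.5452, -0.2425, 0.0127]
tcp_rot: [3.135, 0.006, 2.119]
ft_force: [-6.4, 5.0, 58.8]
finger_gap: 0.152
finger_force: 31.5
```

>>> {"name": "step_arm", "arguments": {
  "motion": [
    {"dp": [0, 0, 0], "twist": [0, 0, 0], "fingers": -0.5},
    {"dp": [0, 0, 0], "twist": [0, 0, 0], "fingers": 0},
    {"dp": [0, 0, 0.1], "twist": [0, 0, 0], "fingers": 0.6},
    {"dp": [0, 0, 0.3], "twist": [0, 0, 0], "fingers": 1},
    {"dp": [0, 0, 0.6], "twist": [0, 0, 0], "fingers": 1},
    {"dp": [0, 0, 1], "twist": [0, 0, 0], "fingers": 1},
    {"dp": [0, 0, 1], "twist": [0, 0, 0], "fingers": 1}
  ]
}}

```text
time: 5.9
tool_pos: [0.5436, -0.2427, 0.1335]
tcp_rot: [3.136, 0.007, 2.119]
ft_force: [1.0, 0.1, 0.8]
finger_gap: 1.002
finger_force: 0.0
```

```bash
cat > look.py <<'E'
import sys
from h import *
s=observe(); print(s['tool_pos'],s['tcp_rot'],s['joints'].round(2))
cm=cam("wrist"); im,d=capture("wrist"); cv2.imwrite(sys.argv[1],im[...,::-1])
hsv=cv2.cvtColor(im,cv2.COLOR_RGB2HSV)
v,u=np.nonzero(d>0); P=pts(cm,d,u,v)
s1=(np.linalg.norm(P[:,:2]-[.5405,-.24],axis=1)<.14)&(P[:,2]>.012)&(P[:,2]<.06)&(hsv[v,u,1]<60)&(hsv[v,u,2]>90)
m=np.zeros(d.shape,np.uint8); m[v[s1],u[s1]]=1
k,l,st,_=cv2.connectedComponentsWithStats(m); b=1+np.argmax(st[1:,4]); s1&=l[v,u]==b
Q=P[s1]; vx,vy,x0,y0=cv2.fitLine(Q[:,:2].astype(np.float32),cv2.DIST_L2,0,.01,.01).ravel()
a=np.array([vx,vy]); a*=-np.sign(a[1]); t=(Q[:,:2]-[x0,y0])@a; w=(Q[:,:2]-[x0,y0])@[-a[1],a[0]]
print(len(Q),np.degrees(np.arctan2(a[0],-a[1])),[x0,y0]+a*t.min(),[x0,y0]+a*t.max(),t.max()-t.min(),w.min(),w.max(),np.percentile(Q[:,2],98),st[b])
E
python3 look.py pics/w2.png
```

```text
[ 0.5436464  -0.24272718  0.13352638] [3.13633325 0.00712026 2.11931416] [-0.42  0.33 -0.17  1.06  0.    0.6 ]
7894 31.336523 [ 0.50459788 -0.196288  ] [ 0.58392083 -0.32656418] 0.1525254526601998 -0.02556750575498505 0.023692541538713453 0.052051398675413175 [ 218  102   62  168 7894]
```

View pics/w2.png

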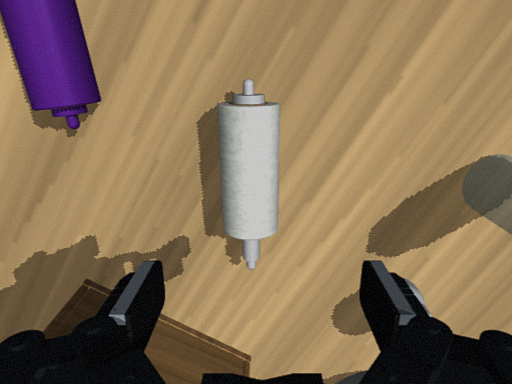

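The wrist view shows the roll at (249,170), shifted about 8 mm sideways but intact. The fingers passed over or beside it, so I check from depth where the fingertips really are.

```bash
python3 - <<'E'
from h import *
c=get_calibration("wrist");K=np.array(c["K"]);H=np.array(c["hand_eye"])
im,d=capture("wrist")
for u,v in((155,268),(158,280),(140,300),(120,318),(150,340),(365,268),(375,300),(385,330),(100,345)):
    z=float(np.median(d[v-1:v+2,u-1:u+2])); q=np.array([(u-K[0,2])/K[0,0],-(v-K[1,2])/K[1,1],-1])*z
    print(u,v,z,(H[:3,:3]@q+H[:3,3]).round(4))
s=observe();print(s['finger_gap'],s['tool_pos'])
cm=cam("scene");i2,d2=capture("scene");cv2.imwrite("pics/s2.png",cv2.resize(i2[120:240,120:300,::-1],(720,480)))
E
```

```text
155 268 0.13892792165279388 [ 0.01   -0.0431 -0.0581]
158 280 0.14335782825946808 [ 0.0029 -0.0433 -0.0559]
140 300 0.12152823805809021 [ 0.0087 -0.043  -0.077 ]
120 318 0.11093538254499435 [ 0.0099 -0.0457 -0.0878]
150 340 0.3395203948020935 [-0.1644 -0.11    0.0937]
365 268 0.14223188161849976 [ 0.0081  0.0422 -0.0553]
375 300 0.13006345927715302 [ 0.0033  0.0423 -0.0698]
385 330 0.11976908147335052 [-0.0001  0.0424 -0.0819]
100 345 0.0967978909611702 [ 0.0122 -0.0455 -0.1019]
0.999111670144221 [ 0.54215662 -0.24209904  0.12920143]
```

View pics/s2.png

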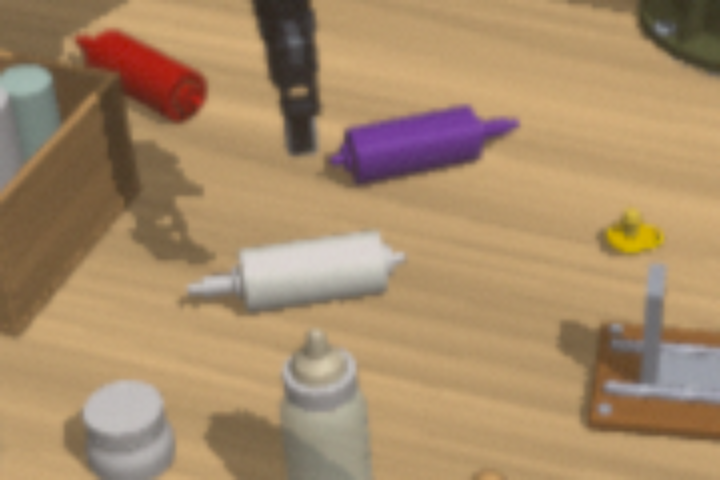

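```bash
python3 - <<'E'
from h import *
from scipy.optimize import brentq
cm=cam("scene")
s=observe(); Rt=R.from_euler('xyz',s["tcp_rot"]).as_matrix(); p=np.array(s["tool_pos"])
def proj(X):
    K,Rm,o,_=cm; q=Rm.T@(X-o); return K[0,0]*q[0]/-q[2]+K[0,2], K[1,1]*-q[1]/-q[2]+K[1,2]
for zz in(0,-.013,-.03,-.045,-.055):
    print(zz,[np.round((np.array(proj(p+Rt@np.array([0,y,zz])))-120)*4) for y in(-.05,.05)])
im,d=capture("scene")
for u,v in((195,155),(194,150),(194,140)):
    print(pts(cm,d,np.array([u]),np.array([v])), (Rt.T@(pts(cm,d,np.array([u]),np.array([v]))[0]-p)).round(4))
E
```

```text
0 [array([292., 131.]), array([311., 209.])]
-0.013 [array([291., 117.]), array([309., 194.])]
-0.03 [array([289.,  99.]), array([307., 175.])]
-0.045 [array([287.,  82.]), array([306., 158.])]
-0.055 [array([286.,  71.]), array([305., 146.])]
[[ 0.59013272 -0.2149195   0.1920635 ]] [-0.0033  0.0561 -0.0652]
[[ 0.58839755 -0.21736435  0.20720981]] [-0.0045  0.0534 -0.0804]
[[ 0.60367788 -0.20670042  0.25173362]] [-0.0034  0.072  -0.1249]
```

Two cameras agree that the fingertips sit about 53 mm behind the reported TCP when open. I re-measure the roll and use that offset.

```bash
python3 - <<'E'
from h import *
cm=cam("wrist"); im,d=capture("wrist")
v,u=np.nonzero(d>0); P=pts(cm,d,u,v); hsv=cv2.cvtColor(im,cv2.COLOR_RGB2HSV)
s=(np.linalg.norm(P[:,:2]-[.534,-.245],axis=1)<.1)&(P[:,2]>.0405)&(P[:,2]<.06)&(hsv[v,u,1]<60)
Q=P[s][:,:2]; r=cv2.minAreaRect(Q.astype(np.float32)); print(r,np.median(P[s][:,2]),np.percentile(P[s][:,2],98),len(Q))
c=np.array(r[0]); 
c[0]-=0
go([c[0],c[1],-.038],np.radians(121.5))
E
```

```text
((0.5321127772331238, -0.2439151555299759), (0.04236428812146187, 0.1110173910856247), 31.87888526916504) 0.049125293493178124 0.05210786944148096 6925
dp [-0.056 -0.027 -1.352] tw [-0.0005 -0.001   0.0004]
```

>>> {"name": "step_arm", "arguments": {
  "motion": [
    {"dp": [-0.06, -0.03, 0], "twist": [-0.0005, -0.001, 0.002], "fingers": 1},
    {"dp": [-0.06, -0.03, -0.3], "twist": [-0.0005, -0.001, 0.002], "fingers": 1},
    {"dp": [-0.06, -0.03, -0.6], "twist": [-0.0005, -0.001, 0.002], "fingers": 1},
    {"dp": [-0.06, -0.03, -0.9], "twist": [-0.0005, -0.001, 0.002], "fingers": 1},
    {"dp": [-0.06, -0.03, -0.9], "twist": [-0.0005, -0.001, 0.002], "fingers": 1},
    {"dp": [-0.06, -0.03, -0.9], "twist": [-0.0005, -0.001, 0.002], "fingers": 1}
  ]
}}

```text
time: 6.65
tool_pos: [0.5292, -0.2435, 0.0151]
tcp_rot: [-3.139, -0.004, 2.126]
ft_force: [-0.0, 0.0, -0.4]
finger_gap: 0.996
finger_force: 0.0
```

```bash
python3 -c "
from h import *
go([.5321,-.2439,-.038],np.radians(121.7)); print(observe()['ft_force'])"
```

```text
dp [ 0.025 -0.003 -0.443] tw [-0.0006 -0.0013 -0.0005]
[-0.0431967   0.02426172 -0.39267563]
```

>>> {"name": "step_arm", "arguments": {
  "motion": [
    {"dp": [0.025, -0.003, -0.15], "twist": [-0.0006, -0.0013, 0], "fingers": 1},
    {"dp": [0.025, -0.003, -0.25], "twist": [-0.0006, -0.0013, 0], "fingers": 1},
    {"dp": [0.025, -0.003, -0.35], "twist": [-0.0006, -0.0013, 0], "fingers": 1},
    {"dp": [0.025, -0.003, -0.44], "twist": [-0.0006, -0.0013, 0], "fingers": 1},
    {"dp": [0.025, -0.003, -0.44], "twist": [-0.0006, -0.0013, 0], "fingers": 1},
    {"dp": [0.025, -0.003, -0.44], "twist": [-0.0006, -0.0013, 0], "fingers": 1}
  ]
}}

```text
time: 7.15
tool_pos: [0.5352, -0.2449, -0.0354]
tcp_rot: [3.138, 0.005, 2.126]
ft_force: [0.7, 0.7, 0.2]
finger_gap: 1.0
finger_force: 0.0
```

>>> {"name": "step_arm", "arguments": {
  "motion": [
    {"dp": [0, 0, 0], "twist": [0, 0, 0], "fingers": 0.5},
    {"dp": [0, 0, 0], "twist": [0, 0, 0], "fingers": 0.3},
    {"dp": [0, 0, 0], "twist": [0, 0, 0], "fingers": 0.2}
  ],
  "force": 40
}}

```text
time: 7.4
tool_pos: [0.5363, -0.2455, -0.0343]
tcp_rot: [3.137, 0.007, 2.126]
ft_force: [-1.0, -0.4, 0.3]
finger_gap: 0.61
finger_force: 0.0
```

>>> {"name": "step_arm", "arguments": {
  "motion": [
    {"dp": [0, 0, 0], "twist": [0, 0, 0], "fingers": 0},
    {"dp": [0, 0, 0], "twist": [0, 0, 0], "fingers": -0.3},
    {"dp": [0, 0, 0], "twist": [0, 0, 0], "fingers": -0.3},
    {"dp": [0, 0, 0], "twist": [0, 0, 0], "fingers": -0.3}
  ],
  "force": 40
}}

```text
time: 7.73
tool_pos: [0.5362, -0.2455, -0.0341]
tcp_rot: [3.137, 0.007, 2.126]
ft_force: [-2.4, 0.0, 5.6]
finger_gap: 0.575
finger_force: 40.9
```

```bash
python3 -c "
from h import *
for i in range(4):
    s=observe(); print(s['time'],s['tool_pos'],s['tcp_rot'],s['ft_force'],s['dq'].round(3)); capture('wrist')"
```

```text
7.7333 [ 0.53624251 -0.24548725 -0.03413915] [3.13723878 0.00712982 2.12559209] [-2.38627265  0.01566702  5.6480814 ] [-0.002  0.001 -0.    -0.001 -0.001 -0.   ]
7.7833 [ 0.53626548 -0.24549653 -0.0341438 ] [3.13721043 0.00714836 2.12564841] [-2.75645397  0.58237914  5.12061045] [-0.002  0.001 -0.     0.     0.001  0.001]
7.8333 [ 0.53627551 -0.24550503 -0.03414869] [3.13718181 0.00713496 2.12563078] [-1.556097   -0.07360271  5.64245695] [ 0.001  0.     0.001  0.001  0.    -0.001]
7.8833 [ 0.53625701 -0.24546787 -0.03416642] [3.13725065 0.0071113  2.12568337] [-1.64181932  0.67522378  5.49417522] [-0.001  0.001  0.001 -0.001 -0.002 -0.002]
```

>>> {"name": "step_arm", "arguments": {
  "motion": [
    {"dp": [0, 0, 0.05], "twist": [0, 0, 0], "fingers": -0.3},
    {"dp": [0, 0, 0.15], "twist": [0, 0, 0], "fingers": -0.3},
    {"dp": [0, 0, 0.35], "twist": [0, 0, 0], "fingers": -0.3},
    {"dp": [0, 0, 0.6], "twist": [0, 0, 0], "fingers": -0.3},
    {"dp": [0, 0, 0.85], "twist": [0, 0, 0], "fingers": -0.3},
    {"dp": [0, 0, 1], "twist": [0, 0, 0], "fingers": -0.3},
    {"dp": [0, 0, 1], "twist": [0, 0, 0], "fingers": -0.3},
    {"dp": [0, 0, 1], "twist": [0, 0, 0], "fingers": -0.3}
  ],
  "force": 60
}}

```text
time: 8.6
tool_pos: [0.5368, -0.2456, 0.0865]
tcp_rot: [3.136, 0.008, 2.126]
ft_force: [-0.5, -0.5, -1.8]
finger_gap: 0.567
finger_force: 62.2
```

>>> {"name": "step_arm", "arguments": {
  "motion": [
    {"dp": [0, 0.2, 0.15], "twist": [0, 0, -0.03], "fingers": -0.3},
    {"dp": [0, 0.4, 0.15], "twist": [0, 0, -0.06], "fingers": -0.3},
    {"dp": [0, 0.7, 0.15], "twist": [0, 0, -0.09], "fingers": -0.3},
    {"dp": [0, 1, 0.15], "twist": [0, 0, -0.118], "fingers": -0.3},
    {"dp": [0, 1, 0.15], "twist": [0, 0, -0.118], "fingers": -0.3},
    {"dp": [0, 1, 0.15], "twist": [0, 0, -0.118], "fingers": -0.3}
  ]
}}

```text
time: 9.1
tool_pos: [0.5343, -0.1231, 0.1013]
tcp_rot: [3.141, 0.005, 1.759]
ft_force: [-0.4, -0.0, -1.4]
finger_gap: 0.566
finger_force: 62.4
```

>>> {"name": "step_arm", "arguments": {
  "motion": [
    {"dp": [0, 0.3, 0], "twist": [0, 0, 0], "fingers": -0.3},
    {"dp": [0, 0.6, 0], "twist": [0, 0, 0], "fingers": -0.3},
    {"dp": [0, 0.9, 0], "twist": [0, 0, 0], "fingers": -0.3},
    {"dp": [0, 1, 0], "twist": [0, 0, 0], "fingers": -0.3},
    {"dp": [0, 1, 0], "twist": [0, 0, 0], "fingers": -0.3}
  ]
}}

```text
time: 9.52
tool_pos: [0.5351, -0.0035, 0.1019]
tcp_rot: [3.139, 0.005, 1.758]
ft_force: [0.0, -0.7, -2.1]
finger_gap: 0.568
finger_force: 62.5
```

```bash
python3 - <<'E'
from h import *
capture("wrist");capture("wrist")
for n in("wrist","scene","top"):
    s=observe(); print(s['time'],s['tool_pos'],s['tcp_rot'],s['ft_force'],s['finger_gap'],s['finger_force']); cm=cam(n)
    im,d=capture(n); np.savez(f"{n}3.npz",im=im,d=d,Rm=cm[1],p=cm[2],K=cm[0])
    cv2.imwrite(f"pics/{n}3.png",im[...,::-1])
a=cv2.imread("pics/wrist3.png");b=cv2.imread("pics/scene3.png")[80:280,180:440];c=cv2.imread("pics/top3.png")[120:280,120:300]
cv2.imwrite("pics/c3.png",np.hstack([cv2.resize(a,(400,300)),cv2.resize(b,(390,300))]))
E
```

```text
9.6167 [ 0.53540132 -0.00597357  0.10219357] [3.13909281 0.00672975 1.75555587] [ 0.54482594 -0.29339627 -2.1503224 ] 0.5756816264791976 62.458215951919556
9.6667 [ 0.53549418 -0.00644589  0.10233356] [3.13886037 0.00670378 1.75436499] [-0.69254856  0.5793878  -1.7483907 ] 0.5655895413351179 62.45883107185364
9.7167 [ 0.53559332 -0.00665901  0.10247355] [3.13858424 0.00656678 1.75358224] [-1.11044077 -1.31690751 -1.83659763] 0.5735984603065304 62.45853781700134
```

View pics/c3.png

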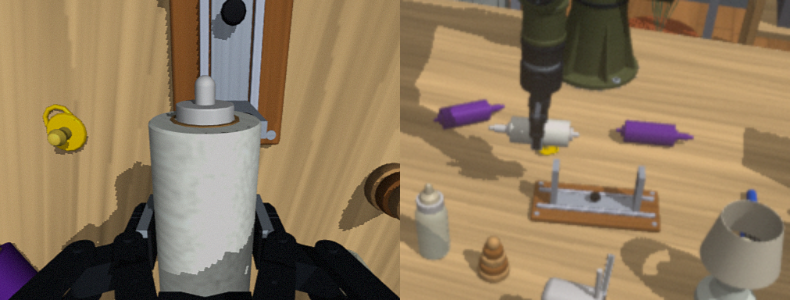

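The picture shows the roll held level with its pin up at wrist pixel (262,98), and the holder beyond. Now the roll's pose in the tool frame.

```bash
cat > inhand.py <<'E'
from h import *
def fit(d,show=True):
    c=get_calibration("wrist");K=np.array(c["K"]);H=np.array(c["hand_eye"])
    v,u=np.nonzero(d>0); z=d[v,u]
    q=np.stack([(u-K[0,2])/K[0,0],-(v-K[1,2])/K[1,1],-np.ones_like(z)],-1)*z[:,None]
    T=q@H[:3,:3].T+H[:3,3]
    pap=T[(T[:,0]>.012)&(T[:,0]<.05)&(abs(T[:,1])<.03)&(T[:,2]<-.06)&(T[:,2]>-.1)]
    # cylinder fit: y0+ky x, z0+kz x, radius .025
    from scipy.optimize import least_squares
    f=lambda p:np.hypot(pap[:,1]-p[0]-p[1]*pap[:,0],pap[:,2]-p[2]-p[3]*pap[:,0])-.025
    r=least_squares(f,[0,0,-.059,0],loss="soft_l1",f_scale=.001).x
    pin=T[(T[:,0]>.06)&(T[:,0]<.1)&(abs(T[:,1]-r[0]-r[1]*.08)<.006)&(abs(T[:,2]-r[2]-r[3]*.08)<.006)]
    print("axis y0,ky,z0,kz",r.round(4),"pin x max",np.sort(pin[:,0])[-5:].round(4),len(pap),len(pin))
    return r
if __name__=="__main__":
    fit(np.load("wrist3.npz")["d"])
E
python3 inhand.py; python3 - <<'E'
from h import *
# holder arms tops from wrist & spring tip from scene
for n in("wrist","scene"):
    f=np.load(n+"3.npz"); im,d=f["im"],f["d"]; cm=(f["K"],f["Rm"],f["p"],None)
    v,u=np.nonzero(d>0);P=pts(cm,d,u,v)
    s=(P[:,2]>.096)&(P[:,2]<.112)&(P[:,0]>.49)&(P[:,0]<.585)&(P[:,1]>.02)&(P[:,1]<.22)
    print(n,s.sum(),P[s].mean(0) if s.sum() else 0)
    s=(P[:,2]>.12)&(P[:,2]<.2)&(P[:,0]>.53)&(P[:,0]<.58)&(P[:,1]<-.06)&(P[:,1]>-.16)
    Q=P[s]; i=np.argsort(Q[:,1])[:8]; print(Q[i].round(4))
E
```

```text
axis y0,ky,z0,kz [-0.0003  0.001  -0.0607  0.0032] pin x max [0.0768 0.0768 0.0769 0.0769 0.0769] 14741 996
wrist 191 [0.56697325 0.03951505 0.10441624]
[]
scene 89 [0.53979591 0.12116038 0.10280862]
[[ 0.5541 -0.0985  0.1629]
 [ 0.5562 -0.0978  0.161 ]
 [ 0.5492 -0.0972  0.1632]
 [ 0.5551 -0.0951  0.1643]
 [ 0.5564 -0.0948  0.1583]
 [ 0.5574 -0.0944  0.1626]
 [ 0.5526 -0.0931  0.163 ]
 [ 0.5528 -0.093   0.1667]]
```

>>> {"name": "step_arm", "arguments": {
  "motion": [
    {"dp": [-0.2, 0.2, 0.25], "twist": [0, 0, 0], "fingers": -0.3},
    {"dp": [-0.5, 0.5, 0.5], "twist": [0, 0, 0], "fingers": -0.3},
    {"dp": [-0.75, 0.8, 0.8], "twist": [0, 0, 0], "fingers": -0.3},
    {"dp": [-0.75, 0.8, 0.8], "twist": [0, 0, 0], "fingers": -0.3},
    {"dp": [-0.75, 0.8, 0.8], "twist": [0, 0, 0], "fingers": -0.3},
    {"dp": [-0.75, 0.8, 0.8], "twist": [0, 0, 0], "fingers": -0.3},
    {"dp": [-0.75, 0.8, 0.8], "twist": [0, 0, 0], "fingers": -0.3}
  ]
}}

```text
time: 10.35
tool_pos: [0.4462, 0.09, 0.1988]
tcp_rot: [3.137, 0.007, 1.754]
ft_force: [0.2, 0.0, -3.0]
finger_gap: 0.571
finger_force: 63.0
```

```bash
python3 - <<'E'
from h import *
from inhand import fit
s=observe(); print(s['tool_pos'],s['tcp_rot'],s['dq'].round(3)); cm=cam("wrist")
im,d=capture("wrist"); cv2.imwrite("pics/w4.png",im[...,::-1]); fit(d)
v,u=np.nonzero(d>0);P=pts(cm,d,u,v)
b=np.array([.1805,-.9836]); n=np.array([.9836,.1805]); C=np.array([.5358,.1155])
s=(P[:,2]>.1)&(P[:,2]<.108)&(np.linalg.norm(P[:,:2]-C,axis=1)<.13)
t=(P[:,:2]-C)@b; w=(P[:,:2]-C)@n
for nm,q in(("-y",s&(t>.05)),("+y",s&(t<-.05))):
    if q.sum()>20:
        print(nm,q.sum(),"t",np.percentile(t[q],[1,5,50,95,99]).round(4),"w",np.percentile(w[q],[1,5,50,95,99]).round(4),"z",np.median(P[q,2]),"uv",u[q].min(),u[q].max(),v[q].min(),v[q].max(),cv2.minAreaRect(P[q][:,:2].astype(np.float32)))
f=(P[:,2]>.008)&(P[:,2]<.016)&(abs(t)<.14)&(abs(w)<.07); print("foot",np.median(P[f,2]),np.percentile(w[f],[1,99]),np.percentile(t[f],[1,99]))
E
```

```text
[0.44622973 0.08997728 0.198759  ] [3.13710539 0.00660052 1.75409222] [-0.015  0.024 -0.009 -0.002  0.     0.003]
axis y0,ky,z0,kz [-0.0003  0.0022 -0.0607  0.0029] pin x max [0.0768 0.0768 0.0768 0.0768 0.0768] 14778 1006
-y 606 t [0.0752 0.0755 0.08   0.0869 0.0874] w [-0.0173 -0.0162  0.0004  0.0168  0.0184] z 0.10523221778729 uv 344 386 248 262 ((0.5511375665664673, 0.0354648157954216), (0.036295853555202484, 0.013385889120399952), 11.145447731018066)
+y 858 t [-0.0858 -0.0857 -0.0803 -0.0747 -0.0746] w [-0.0177 -0.0172 -0.0003  0.0167  0.0181] z 0.10528331396775695 uv 361 412 56 72 ((0.5217125415802002, 0.1944766491651535), (0.036594413220882416, 0.011263440363109112), 10.308061599731445)
foot 0.015087110606803233 [-0.05413167  0.05388966] [-0.12579287  0.11085433]
```

View pics/w4.png

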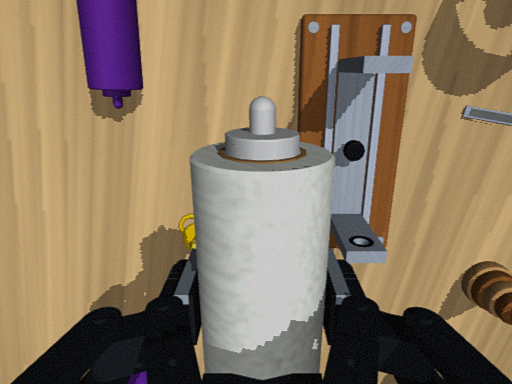

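The view shows the holder with the thumbscrew at (353,150). The far arm is at (385,64), and the near arm's inner face has its cup at (361,240). The yoke is centred to within 1 mm of my estimate. Next I plan the tilted entry.

```bash
cat > plan.py <<'E'
import sys
from h import *
b=np.array([.1805,-.9836,0]); C=np.array([.5358,.1155,0]); YAW=np.arctan2(.9836,-.1805)
def plan(t,z,th,c=0.,w=0.):
    """TCP shares to put the spring tip at t along b, height z, tilt th deg, pressed in by c mm"""
    st=observe(); Rc=R.from_euler('xyz',st["tcp_rot"]); Rd=R.from_euler('xyz',[np.pi,0,YAW])*R.from_euler('y',np.radians(th)+.003)
    S=C+b*t+np.array([.9836,.1805,0])*w+[0,0,z]
    p=S-Rd.apply([-.0952+c/1000,-.0004,-.0610])
    print("dp",((p-st["tool_pos"])/.12).round(3),"tw",((Rd*Rc.inv()).as_rotvec()/np.pi).round(4),"p",p.round(4))
def where():
    F=[]
    for i in range(4):
        st=observe(); F.append(st["ft_force"]); capture("wrist")
    st=observe(); Rc=R.from_euler('xyz',st["tcp_rot"]); F=np.mean(F,0)
    S=Rc.apply([-.0952,-.0004,-.0610])+st["tool_pos"]; T=Rc.apply([.0768,-.0004,-.0605])+st["tool_pos"]
    ax=(T-S)/np.linalg.norm(T-S); n=np.array([.9836,.1805,0])
    print("time",round(st["time"],2),"F",F.round(2),"F_along_b",(F@b).round(2),"tilt",np.degrees(np.arcsin(ax[2])).round(2),"yaw err",np.degrees(ax@n).round(2),
      "\nspring tip(free) t,w,z mm",((S-C)@b*1e3).round(1),((S-C)@n*1e3).round(1),(S[2]*1e3).round(1),"fixed",((T-C)@b*1e3).round(1),((T-C)@n*1e3).round(1),(T[2]*1e3).round(1),"grip",round(st["finger_gap"],3),round(st["finger_force"],1))
if __name__=="__main__":
    where(); plan(*map(float,sys.argv[1:]))
E
python3 plan.py .060 .150 20
```

```text
time 10.6 F [-0.16  0.2  -1.85] F_along_b -0.23 tilt -0.52 yaw err -0.06 
spring tip(free) t,w,z mm 103.7 -93.7 259.5 fixed -68.3 -93.9 257.9 grip 0.568 63.0
dp [ 0.679  0.627 -0.603] tw [ 0.112   0.0212 -0.0002] p [0.5271 0.1651 0.1256]
```

>>> {"name": "step_arm", "arguments": {
  "motion": [
    {"dp": [0.17, 0.16, -0.1], "twist": [0.028, 0.005, 0], "fingers": -0.3},
    {"dp": [0.34, 0.31, -0.2], "twist": [0.056, 0.01, 0], "fingers": -0.3},
    {"dp": [0.51, 0.47, -0.4], "twist": [0.084, 0.016, 0], "fingers": -0.3},
    {"dp": [0.68, 0.627, -0.6], "twist": [0.112, 0.021, 0], "fingers": -0.3},
    {"dp": [0.68, 0.627, -0.6], "twist": [0.112, 0.021, 0], "fingers": -0.3},
    {"dp": [0.68, 0.627, -0.6], "twist": [0.112, 0.021, 0], "fingers": -0.3},
    {"dp": [0.68, 0.627, -0.6], "twist": [0.112, 0.021, 0], "fingers": -0.3}
  ]
}}

```text
time: 11.18
tool_pos: [0.5269, 0.1654, 0.1265]
tcp_rot: [3.14, -0.351, 1.753]
ft_force: [-0.4, 0.7, -1.1]
finger_gap: 0.571
finger_force: 62.9
```

```bash
python3 plan.py .060 .085 20
```

```text
time 11.38 F [ 0.2   0.07 -1.15] F_along_b -0.03 tilt 19.96 yaw err -0.23 
spring tip(free) t,w,z mm 58.9 1.0 153.4 fixed -102.8 0.3 212.2 grip 0.567 62.9
dp [-0.006 -0.01  -0.57 ] tw [-0.0001  0.002  -0.0006] p [0.5271 0.1651 0.0606]
```

>>> {"name": "step_arm", "arguments": {
  "motion": [
    {"dp": [-0.006, -0.005, -0.15], "twist": [0, 0.001, 0], "fingers": -0.3},
    {"dp": [-0.006, -0.005, -0.3], "twist": [0, 0.001, 0], "fingers": -0.3},
    {"dp": [-0.006, -0.005, -0.45], "twist": [0, 0.001, 0], "fingers": -0.3},
    {"dp": [-0.006, -0.005, -0.57], "twist": [0, 0.001, 0], "fingers": -0.3},
    {"dp": [-0.006, -0.005, -0.57], "twist": [0, 0.001, 0], "fingers": -0.3},
    {"dp": [-0.006, -0.005, -0.57], "twist": [0, 0.001, 0], "fingers": -0.3}
  ]
}}

```text
time: 11.88
tool_pos: [0.5266, 0.1657, 0.0597]
tcp_rot: [3.14, -0.352, 1.755]
ft_force: [0.8, 0.2, -1.2]
finger_gap: 0.571
finger_force: 63.2
```

```bash
python3 - <<'E'
from plan import *
where(); plan(.060,.0845,20); plan(.078,.0845,20)
for n,box in(("scene",(250,370,150,240)),):
    im,d=capture(n); u0,u1,v0,v1=box
    cv2.imwrite("pics/s5.png",cv2.resize(im[v0:v1,u0:u1,::-1],None,fx=5,fy=5,interpolation=cv2.INTER_CUBIC))
E
```

```text
time 12.08 F [ 0.35  0.36 -1.27] F_along_b -0.29 tilt 20.02 yaw err -0.12 
spring tip(free) t,w,z mm 59.6 0.5 84.3 fixed -102.0 0.1 143.2 grip 0.569 63.2
dp [-0.002 -0.004  0.001] tw [-0.0002  0.0006 -0.0005] p [0.5271 0.1651 0.0601]
dp [ 0.025 -0.151  0.001] tw [-0.0002  0.0006 -0.0005] p [0.5303 0.1474 0.0601]
```

View pics/s5.png

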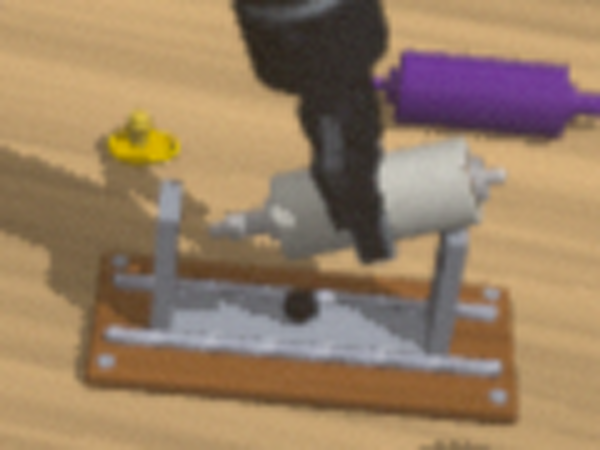

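The roll is tilted correctly, with its spring tip at (215,230) facing the left arm at (165,250) and the other end above the right arm. I enter the cup slowly.

>>> {"name": "step_arm", "arguments": {
  "motion": [
    {"dp": [0.009, -0.049, 0], "twist": [0, 0, 0], "fingers": -0.3},
    {"dp": [0.015, -0.09, 0], "twist": [0, 0, 0], "fingers": -0.3},
    {"dp": [0.02, -0.115, 0], "twist": [0, 0, 0], "fingers": -0.3},
    {"dp": [0.022, -0.13, 0], "twist": [0, 0, 0], "fingers": -0.3},
    {"dp": [0.025, -0.15, 0], "twist": [0, 0, 0], "fingers": -0.3},
    {"dp": [0.025, -0.15, 0], "twist": [0, 0, 0], "fingers": -0.3}
  ]
}}

```text
time: 12.63
tool_pos: [0.5298, 0.1469, 0.0584]
tcp_rot: [-3.141, -0.352, 1.753]
ft_force: [0.1, 0.0, -0.5]
finger_gap: 0.568
finger_force: 63.2
```

```bash
python3 plan.py .082 .0845 20
```

```text
time 12.83 F [-0.41  0.16 -1.01] F_along_b -0.23 tilt 20.04 yaw err -0.08 
spring tip(free) t,w,z mm 77.8 -0.6 82.9 fixed -83.8 -0.8 141.8 grip 0.569 63.2
dp [ 0.012 -0.034  0.013] tw [-0.0002 -0.     -0.0004] p [0.5311 0.1435 0.0601]
```

>>> {"name": "step_arm", "arguments": {
  "motion": [
    {"dp": [0.008, -0.017, 0.01], "twist": [0, 0, 0], "fingers": -0.3},
    {"dp": [0.01, -0.034, 0.01], "twist": [0, 0, 0], "fingers": -0.3},
    {"dp": [0.01, -0.034, 0.01], "twist": [0, 0, 0], "fingers": -0.3}
  ]
}}

```text
time: 13.08
tool_pos: [0.5311, 0.1431, 0.0599]
tcp_rot: [3.141, -0.352, 1.754]
ft_force: [-0.5, -0.7, -1.6]
finger_gap: 0.568
finger_force: 63.2
```

```bash
python3 plan.py .085 .084 20
```

```text
time 13.28 F [-0.21 -0.13 -1.64] F_along_b 0.08 tilt 20.04 yaw err -0.07 
spring tip(free) t,w,z mm 82.1 -0.1 84.1 fixed -79.5 -0.3 143.1 grip 0.564 63.2
dp [ 0.007 -0.024 -0.001] tw [-0.0002 -0.     -0.0004] p [0.5316 0.1405 0.0596]
```

```bash
python3 -c "
from plan import *
plan(.0833,.084,20,3)
plan(.0833,.0845,17,8)"
```

```text
dp [ 0.008 -0.033 -0.01 ] tw [-0.0002 -0.     -0.0004] p [0.5318 0.1395 0.0585]
dp [ 0.018 -0.084 -0.065] tw [-0.0166 -0.003  -0.0004] p [0.5329 0.1333 0.052 ]
```

>>> {"name": "step_arm", "arguments": {
  "motion": [
    {"dp": [0.005, -0.017, -0.005], "twist": [0, 0, 0], "fingers": -0.3},
    {"dp": [0.008, -0.033, -0.01], "twist": [0, 0, 0], "fingers": -0.3},
    {"dp": [0.008, -0.033, -0.01], "twist": [0, 0, 0], "fingers": -0.3},
    {"dp": [0.008, -0.033, -0.01], "twist": [0, 0, 0], "fingers": -0.3}
  ]
}}

```text
time: 13.62
tool_pos: [0.5318, 0.1399, 0.0587]
tcp_rot: [3.141, -0.354, 1.754]
ft_force: [-0.6, 3.2, -1.3]
finger_gap: 0.572
finger_force: 63.2
```

```bash
python3 -c "
from plan import *
where();plan(.0833,.084,20,3)
plan(.0833,.0845,17,8)"
```

```text
time 13.82 F [-0.63  3.24 -0.36] F_along_b -3.3 tilt 20.06 yaw err -0.09 
spring tip(free) t,w,z mm 85.8 0.2 83.0 fixed -75.7 -0.1 142.0 grip 0.567 63.2
dp [ 0.001 -0.002 -0.001] tw [-0.0003 -0.     -0.0005] p [0.5318 0.1395 0.0585]
dp [ 0.01  -0.054 -0.056] tw [-0.0167 -0.003  -0.0005] p [0.5329 0.1333 0.052 ]
```

```bash
python3 -c "
from plan import *
plan(.0848,.0838,19,5)
plan(.0848,.0841,17,9)"
```

```text
dp [ 0.006 -0.034 -0.024] tw [-0.0058 -0.001  -0.0005] p [0.5325 0.1357 0.0558]
dp [ 0.014 -0.074 -0.061] tw [-0.0167 -0.003  -0.0005] p [0.5334 0.1309 0.0513]
```

>>> {"name": "step_arm", "arguments": {
  "motion": [
    {"dp": [0.003, -0.017, -0.012], "twist": [-0.003, 0, 0], "fingers": -0.3},
    {"dp": [0.006, -0.034, -0.024], "twist": [-0.006, -0.001, 0], "fingers": -0.3},
    {"dp": [0.01, -0.054, -0.042], "twist": [-0.011, -0.002, 0], "fingers": -0.3},
    {"dp": [0.014, -0.074, -0.061], "twist": [-0.0165, -0.003, 0], "fingers": -0.3},
    {"dp": [0.014, -0.074, -0.061], "twist": [-0.0165, -0.003, 0], "fingers": -0.3},
    {"dp": [0.014, -0.074, -0.061], "twist": [-0.0165, -0.003, 0], "fingers": -0.3}
  ]
}}

```text
time: 14.32
tool_pos: [0.5332, 0.1317, 0.0513]
tcp_rot: [3.141, -0.301, 1.755]
ft_force: [-0.6, 6.4, -0.7]
finger_gap: 0.568
finger_force: 63.0
```

```bash
python3 -c "
from plan import *
where();plan(.0848,.0841,17,9)
plan(.0848,.0843,15,12);plan(.0848,.0845,13,13.5)"
```

```text
time 14.52 F [-0.66  6.44 -0.26] F_along_b -6.45 tilt 17.11 yaw err -0.11 
spring tip(free) t,w,z mm 92.7 0.2 81.4 fixed -71.7 -0.1 131.9 grip 0.57 63.0
dp [ 0.001 -0.006 -0.001] tw [-0.0006 -0.0001 -0.0007] p [0.5334 0.1309 0.0513]
dp [ 0.007 -0.04  -0.035] tw [-0.0115 -0.0021 -0.0007] p [0.5341 0.1268 0.0472]
dp [ 0.012 -0.063 -0.064] tw [-0.0224 -0.0041 -0.0007] p [0.5346 0.1241 0.0437]
```

>>> {"name": "step_arm", "arguments": {
  "motion": [
    {"dp": [0.003, -0.02, -0.018], "twist": [-0.006, -0.001, 0], "fingers": -0.3},
    {"dp": [0.007, -0.04, -0.035], "twist": [-0.012, -0.002, -0.0005], "fingers": -0.3},
    {"dp": [0.01, -0.052, -0.05], "twist": [-0.017, -0.003, -0.0005], "fingers": -0.3},
    {"dp": [0.012, -0.063, -0.064], "twist": [-0.0225, -0.004, -0.0005], "fingers": -0.3},
    {"dp": [0.012, -0.063, -0.064], "twist": [-0.0225, -0.004, -0.0005], "fingers": -0.3},
    {"dp": [0.012, -0.063, -0.064], "twist": [-0.0225, -0.004, -0.0005], "fingers": -0.3}
  ]
}}

```text
time: 15.02
tool_pos: [0.5344, 0.125, 0.0437]
tcp_rot: [-3.141, -0.231, 1.753]
ft_force: [-0.8, 9.5, -0.3]
finger_gap: 0.569
finger_force: 62.9
```

```bash
python3 -c "
from plan import *
from inhand import fit
where();fit(capture('wrist')[1]);plan(.0848,.0845,13,13.5)
plan(.0848,.0846,12,16);plan(.0848,.0846,10.5,16.5)"
```

```text
time 15.22 F [-1.22  9.38 -0.79] F_along_b -9.44 tilt 13.09 yaw err -0.05 
spring tip(free) t,w,z mm 97.2 0.1 81.3 fixed -70.4 0.0 120.2 grip 0.568 62.9
axis y0,ky,z0,kz [-0.0002 -0.     -0.0608  0.0012] pin x max [0.0772 0.0772 0.0772 0.0772 0.0773] 15088 1006
dp [ 0.001 -0.007 -0.   ] tw [-0.0005 -0.0002 -0.0003] p [0.5346 0.1241 0.0437]
dp [ 0.006 -0.033 -0.017] tw [-0.0059 -0.0012 -0.0003] p [0.5352 0.121  0.0417]
dp [ 0.008 -0.046 -0.038] tw [-0.0141 -0.0027 -0.0003] p [0.5355 0.1193 0.0392]
```

>>> {"name": "step_arm", "arguments": {
  "motion": [
    {"dp": [0.003, -0.015, -0.008], "twist": [-0.003, -0.0005, 0], "fingers": -0.3},
    {"dp": [0.005, -0.025, -0.015], "twist": [-0.006, -0.001, 0], "fingers": -0.3},
    {"dp": [0.006, -0.031, -0.017], "twist": [-0.006, -0.001, 0], "fingers": -0.3},
    {"dp": [0.006, -0.031, -0.017], "twist": [-0.006, -0.001, 0], "fingers": -0.3}
  ]
}}

```text
time: 15.6
tool_pos: [0.5351, 0.1216, 0.0416]
tcp_rot: [-3.141, -0.213, 1.753]
ft_force: [-1.3, 9.9, -0.3]
finger_gap: 0.573
finger_force: 62.9
```

```bash
python3 -c "
from plan import *
where()
for a in((12,16),(10,16),(7,16),(4,16),(0,16),(0,15.8)): print(a);plan(.0848,.0848,*a)"
```

```text
time 15.8 F [-1.32 10.35 -0.81] F_along_b -10.42 tilt 12.05 yaw err -0.05 
spring tip(free) t,w,z mm 99.8 0.1 81.1 fixed -68.4 -0.0 117.0 grip 0.567 62.9
(12, 16)
dp [ 0.001 -0.005  0.002] tw [-0.0002 -0.0003 -0.0003] p [0.5352 0.121  0.0419]
(10, 16)
dp [ 0.003 -0.018 -0.024] tw [-0.0111 -0.0023 -0.0003] p [0.5355 0.1194 0.0387]
(7, 16)
dp [ 0.007 -0.039 -0.062] tw [-0.0275 -0.0053 -0.0003] p [0.5359 0.1169 0.0342]
(4, 16)
dp [ 0.011 -0.062 -0.099] tw [-0.0439 -0.0083 -0.0003] p [0.5364 0.1142 0.0297]
(0, 16)
dp [ 0.017 -0.095 -0.147] tw [-0.0658 -0.0123 -0.0003] p [0.5372 0.1102 0.024 ]
(0, 15.8)
dp [ 0.017 -0.093 -0.147] tw [-0.0658 -0.0123 -0.0003] p [0.5371 0.1104 0.024 ]
```

>>> {"name": "step_arm", "arguments": {
  "motion": [
    {"dp": [0.003, -0.018, -0.024], "twist": [-0.011, -0.002, 0], "fingers": -0.3},
    {"dp": [0.005, -0.028, -0.043], "twist": [-0.019, -0.0037, 0], "fingers": -0.3},
    {"dp": [0.007, -0.039, -0.062], "twist": [-0.0275, -0.0053, 0], "fingers": -0.3},
    {"dp": [0.009, -0.051, -0.08], "twist": [-0.0357, -0.0068, 0], "fingers": -0.3},
    {"dp": [0.011, -0.062, -0.099], "twist": [-0.044, -0.0083, 0], "fingers": -0.3},
    {"dp": [0.011, -0.062, -0.099], "twist": [-0.044, -0.0083, 0], "fingers": -0.3},
    {"dp": [0.011, -0.062, -0.099], "twist": [-0.044, -0.0083, 0], "fingers": -0.3}
  ]
}}

```text
time: 16.38
tool_pos: [0.5364, 0.1147, 0.0295]
tcp_rot: [3.142, -0.073, 1.754]
ft_force: [-1.6, 10.5, -1.0]
finger_gap: 0.569
finger_force: 62.8
```

```bash
python3 -c "
from plan import *
where()
for a in((2,15.8),(0,15.8)): print(a);plan(.0848,.0848,*a)"
```

```text
time 16.58 F [-2.15 10.95 -1.12] F_along_b -11.16 tilt 4.01 yaw err -0.07 
spring tip(free) t,w,z mm 100.6 0.2 83.5 fixed -71.0 -0.0 95.5 grip 0.569 62.8
(2, 15.8)
dp [ 0.003 -0.016 -0.023] tw [-0.0109 -0.002  -0.0004] p [0.5368 0.1125 0.0269]
(0, 15.8)
dp [ 0.006 -0.033 -0.046] tw [-0.0219 -0.004  -0.0004] p [0.5371 0.1104 0.024 ]
```

>>> {"name": "step_arm", "arguments": {
  "motion": [
    {"dp": [0.002, -0.009, -0.015], "twist": [-0.007, -0.0013, 0], "fingers": -0.3},
    {"dp": [0.004, -0.019, -0.031], "twist": [-0.0145, -0.0027, 0], "fingers": -0.3},
    {"dp": [0.006, -0.029, -0.046], "twist": [-0.022, -0.004, 0], "fingers": -0.3},
    {"dp": [0.006, -0.029, -0.046], "twist": [-0.022, -0.004, 0], "fingers": -0.3},
    {"dp": [0.006, -0.029, -0.046], "twist": [-0.022, -0.004, 0], "fingers": -0.3}
  ]
}}

```text
time: 17.0
tool_pos: [0.5372, 0.1111, 0.0239]
tcp_rot: [-3.141, -0.002, 1.754]
ft_force: [-1.7, 10.6, -0.8]
finger_gap: 0.569
finger_force: 62.9
```

```bash
python3 - <<'E'
from plan import *
where()
from inhand import fit
cm=cam("wrist");im,d=capture('wrist');fit(d); cv2.imwrite("pics/w6.png",im[...,::-1])
im,d=capture("scene"); 
a=cv2.resize(im[150:240,250:370,::-1],(400,300),interpolation=cv2.INTER_CUBIC)
cv2.imwrite("pics/c6.png",np.hstack([a,cv2.resize(cv2.imread("pics/w6.png"),(400,300))]))
plan(.0848,.0848,0,13)
E
```

```text
time 17.2 F [-1.97 10.4  -0.77] F_along_b -10.58 tilt -0.03 yaw err -0.07 
spring tip(free) t,w,z mm 100.2 0.3 84.8 fixed -71.8 0.1 84.7 grip 0.569 62.9
axis y0,ky,z0,kz [-0.0003  0.0021 -0.0607  0.0057] pin x max [0.0768 0.0769 0.0769 0.0769 0.077 ] 14764 990
dp [-0.005  0.02   0.   ] tw [ 0.0002  0.0001 -0.0003] p [0.5366 0.1132 0.024 ]
```

View pics/c6.png

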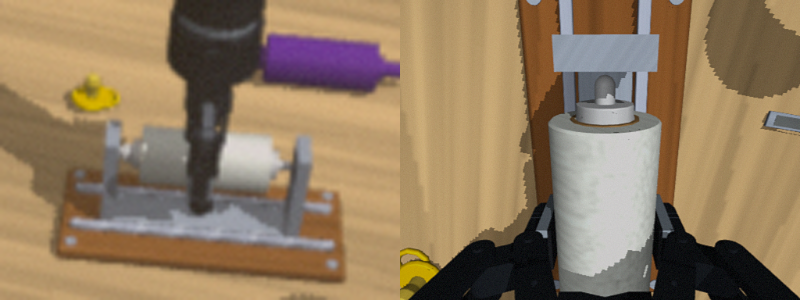

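The left half shows the roll level between the arms. On the right the pin at (605,85) is centred on the far arm. Now I let the spring carry it toward the far cup.

>>> {"name": "step_arm", "arguments": {
  "motion": [
    {"dp": [-0.003, 0.016, 0], "twist": [0, 0, 0], "fingers": -0.3},
    {"dp": [-0.007, 0.033, 0], "twist": [0, 0, 0], "fingers": -0.3},
    {"dp": [-0.007, 0.033, 0], "twist": [0, 0, 0], "fingers": -0.3},
    {"dp": [-0.007, 0.033, 0], "twist": [0, 0, 0], "fingers": -0.3}
  ]
}}

```text
time: 17.63
tool_pos: [0.5366, 0.1143, 0.0241]
tcp_rot: [3.141, -0.001, 1.753]
ft_force: [-3.0, 7.7, -1.7]
finger_gap: 0.566
finger_force: 62.9
```

```bash
python3 -c "
from plan import *
where();plan(.0848,.0848,0,8)"
```

```text
time 17.83 F [-2.06  8.9  -1.43] F_along_b -9.13 tilt -0.09 yaw err -0.05 
spring tip(free) t,w,z mm 96.7 0.3 84.9 fixed -75.3 0.2 84.7 grip 0.566 62.9
dp [-0.008  0.032 -0.   ] tw [ 0.0005  0.0002 -0.0003] p [0.5357 0.1181 0.0241]
```

>>> {"name": "step_arm", "arguments": {
  "motion": [
    {"dp": [-0.004, 0.016, 0], "twist": [0, 0, 0], "fingers": -0.3},
    {"dp": [-0.008, 0.034, 0], "twist": [0, 0, 0], "fingers": -0.3},
    {"dp": [-0.008, 0.034, 0], "twist": [0, 0, 0], "fingers": -0.3},
    {"dp": [-0.008, 0.034, 0], "twist": [0, 0, 0], "fingers": -0.3}
  ]
}}

```text
time: 18.17
tool_pos: [0.536, 0.1179, 0.0241]
tcp_rot: [3.141, -0.0, 1.753]
ft_force: [-1.8, 7.2, -1.0]
finger_gap: 0.57
finger_force: 62.9
```

```bash
python3 -c "
from plan import *
where();plan(.0848,.0848,0,6)"
```

```text
time 18.37 F [-1.33  7.36 -1.4 ] F_along_b -7.48 tilt -0.15 yaw err -0.03 
spring tip(free) t,w,z mm 93.0 0.2 85.1 fixed -79.0 0.1 84.6 grip 0.571 62.9
dp [-0.005  0.019 -0.   ] tw [ 0.0008  0.0003 -0.0002] p [0.5354 0.1201 0.0241]
```

>>> {"name": "step_arm", "arguments": {
  "motion": [
    {"dp": [-0.002, 0.01, 0], "twist": [0, 0, 0], "fingers": -0.3},
    {"dp": [-0.004, 0.018, 0], "twist": [0, 0, 0], "fingers": -0.3},
    {"dp": [-0.005, 0.022, 0], "twist": [0, 0, 0], "fingers": -0.3},
    {"dp": [-0.005, 0.022, 0], "twist": [0, 0, 0], "fingers": -0.3}
  ]
}}

```text
time: 18.7
tool_pos: [0.5355, 0.1202, 0.0241]
tcp_rot: [3.141, 0.0, 1.753]
ft_force: [-0.4, 6.9, -2.0]
finger_gap: 0.569
finger_force: 62.9
```

```bash
python3 -c "
from plan import *
where()"
```

```text
time 18.9 F [-0.22  6.34 -1.58] F_along_b -6.27 tilt -0.19 yaw err -0.02 
spring tip(free) t,w,z mm 90.6 0.2 85.2 fixed -81.4 0.1 84.6 grip 0.566 62.9
```

>>> {"name": "step_arm", "arguments": {
  "motion": [
    {"dp": [-0.001, 0.006, 0], "twist": [0, 0, 0], "fingers": -0.3},
    {"dp": [-0.002, 0.01, 0], "twist": [0, 0, 0], "fingers": -0.3},
    {"dp": [-0.002, 0.01, 0], "twist": [0, 0, 0], "fingers": -0.3}
  ]
}}

```text
time: 19.15
tool_pos: [0.5354, 0.1209, 0.0241]
tcp_rot: [3.141, 0.001, 1.753]
ft_force: [0.1, 5.2, -2.3]
finger_gap: 0.568
finger_force: 62.9
```

```bash
python3 -c "
from plan import *
where()"
```

```text
time 19.35 F [-0.42  5.51 -2.13] F_along_b -5.5 tilt -0.23 yaw err -0.01 
spring tip(free) t,w,z mm 89.8 0.1 85.2 fixed -82.2 0.1 84.5 grip 0.571 62.9
```

>>> {"name": "step_arm", "arguments": {
  "motion": [
    {"dp": [-0.001, 0.006, 0], "twist": [0, 0, 0], "fingers": -0.3},
    {"dp": [-0.002, 0.01, 0], "twist": [0, 0, 0], "fingers": -0.3},
    {"dp": [-0.002, 0.01, 0], "twist": [0, 0, 0], "fingers": -0.3}
  ]
}}

```text
time: 19.6
tool_pos: [0.5353, 0.1211, 0.0242]
tcp_rot: [3.141, 0.003, 1.752]
ft_force: [1.5, 1.8, -2.3]
finger_gap: 0.57
finger_force: 62.9
```

```bash
python3 -c "
from plan import *
where()"
```

```text
time 19.8 F [ 1.81  1.74 -2.17] F_along_b -1.39 tilt -0.31 yaw err 0.03 
spring tip(free) t,w,z mm 89.4 0.0 85.4 fixed -82.6 0.1 84.5 grip 0.567 62.9
```

The far end has bottomed out: the force dropped without further travel. I lower slightly so the pins rest in the cups, then check.

>>> {"name": "step_arm", "arguments": {
  "motion": [
    {"dp": [0, 0.002, -0.007], "twist": [0, 0, 0], "fingers": -0.3},
    {"dp": [0, 0.002, -0.015], "twist": [0, 0, 0], "fingers": -0.3},
    {"dp": [0, 0.002, -0.015], "twist": [0, 0, 0], "fingers": -0.3}
  ]
}}

```text
time: 20.05
tool_pos: [0.5355, 0.1213, 0.023]
tcp_rot: [3.141, 0.003, 1.752]
ft_force: [0.4, -0.2, 3.0]
finger_gap: 0.57
finger_force: 63.6
```

```bash
python3 -c "
from plan import *
where()"
```

```text
time 20.25 F [ 0.61 -0.53  4.61] F_along_b 0.64 tilt -0.33 yaw err 0.04 
spring tip(free) t,w,z mm 89.3 0.2 84.1 fixed -82.7 0.3 83.2 grip 0.565 63.5
```

>>> {"name": "step_arm", "arguments": {
  "motion": [
    {"dp": [0, 0, 0.007], "twist": [0, 0, 0], "fingers": -0.3},
    {"dp": [0, 0, 0.008], "twist": [0, 0, 0], "fingers": -0.3},
    {"dp": [0, 0, 0.008], "twist": [0, 0, 0], "fingers": 0.2},
    {"dp": [0, 0, 0.008], "twist": [0, 0, 0], "fingers": 0.4},
    {"dp": [0, 0, 0.008], "twist": [0, 0, 0], "fingers": 0.7},
    {"dp": [0, 0, 0.008], "twist": [0, 0, 0], "fingers": 1},
    {"dp": [0, 0, 0.008], "twist": [0, 0, 0], "fingers": 1},
    {"dp": [0, 0, 0.008], "twist": [0, 0, 0], "fingers": 1}
  ]
}}

```text
time: 20.92
tool_pos: [0.5345, 0.1217, 0.0232]
tcp_rot: [-3.141, 0.002, 1.752]
ft_force: [-0.0, 0.1, 0.3]
finger_gap: 1.001
finger_force: 0.0
```

```bash
python3 -c "
from plan import *
where()"
```

```text
time 21.12 F [0.32 0.17 0.11] F_along_b -0.11 tilt -0.27 yaw err 0.01 
spring tip(free) t,w,z mm 88.8 -0.3 84.5 fixed -83.2 -0.3 83.6 grip 1.0 0.0
```

Released cleanly. I retreat straight up and look.

>>> {"name": "step_arm", "arguments": {
  "motion": [
    {"dp": [0, 0, 0.1], "twist": [0, 0, 0], "fingers": 1},
    {"dp": [0, 0, 0.25], "twist": [0, 0, 0], "fingers": 1},
    {"dp": [0, 0, 0.5], "twist": [0, 0, 0], "fingers": 1},
    {"dp": [0, 0, 0.8], "twist": [0, 0, 0], "fingers": 1},
    {"dp": [0, 0, 1], "twist": [0, 0, 0], "fingers": 1},
    {"dp": [0, 0, 1], "twist": [0, 0, 0], "fingers": 1}
  ]
}}

```text
time: 21.62
tool_pos: [0.5385, 0.1225, 0.149]
tcp_rot: [3.133, 0.002, 1.752]
ft_force: [0.7, -0.0, 1.2]
finger_gap: 0.999
finger_force: 0.0
```

>>> {"name": "step_arm", "arguments": {
  "motion": [
    {"dp": [0, -0.3, 0.2], "twist": [0, 0, 0], "fingers": 1},
    {"dp": [0, -0.6, 0.4], "twist": [0, 0, 0], "fingers": 1},
    {"dp": [0, -0.6, 0.4], "twist": [0, 0, 0], "fingers": 1},
    {"dp": [0, -0.6, 0.4], "twist": [0, 0, 0], "fingers": 1}
  ]
}}

```text
time: 21.95
tool_pos: [0.5359, 0.0483, 0.1925]
tcp_rot: [3.139, 0.002, 1.749]
ft_force: [0.1, 0.6, -0.5]
finger_gap: 0.997
finger_force: 0.0
```

```bash
python3 - <<'E'
from plan import *
capture("wrist");cm=cam("wrist");im,d=capture("wrist")
i2,_=capture("scene"); i3,_=capture("top")
a=cv2.resize(im[...,::-1],(400,300)); bb=cv2.resize(i2[150:240,250:370,::-1],(400,300),interpolation=cv2.INTER_CUBIC)
cv2.imwrite("pics/c7.png",np.hstack([a,bb]))
v,u=np.nonzero(d>0);P=pts(cm,d,u,v);t=(P[:,:2]-C[:2])@b[:2];w=(P[:,:2]-C[:2])@np.array([.9836,.1805])
s=(abs(t)<.07)&(abs(w)<.03)&(P[:,2]>.07)
for lo,hi in((-.07,-.064),(-.05,-.03),(-.01,.01),(.03,.05)):
    q=s&(t>lo)&(t<hi); print(lo,np.percentile(P[q,2],95) if q.sum() else None,np.median(w[q]))
q=s&(P[:,2]>.1)&(abs(t)<.066); print("paper t",np.percentile(t[q],[.5,99.5]))
E
```

```text
-0.07 0.09823904743232008 -0.00205361140555409
-0.05 0.11007420363008125 -0.001135370714249012
-0.01 0.10989831493642463 -0.0010756834451208605
0.03 0.3093945118472483 0.016405395501580263
paper t [-0.06279645  0.06536512]
```

View pics/c7.png

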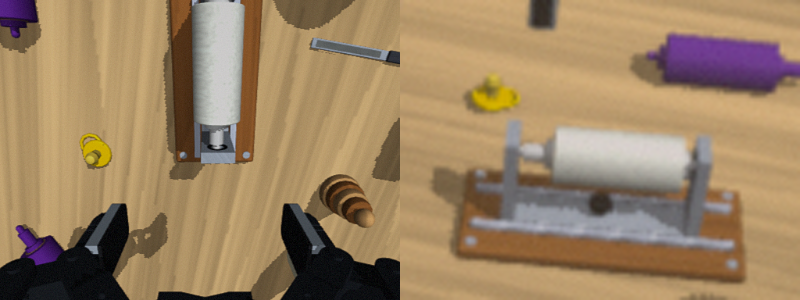

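The roll sits level between both arms: its spring end is in the cup at wrist (215,140), and the pin end is against the right arm at scene (690,165). The paper starts at t = -63 mm, about where full seating puts it (-64 mm). I hand the job in.

```bash
python3 -c "
from cell import *
print(sign_off())"
```

```text
the job is handed in; nothing more can be done
None
```

The roll is loaded in its holder with both ends home, released, and handed in at about 22 s; my first grasp closed on top of the roll, pushed the tool up with about 59 N at the wrist and shifted the roll about 8 mm before I regripped it.

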